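# Fit the LED modules into the car lamps of their colour

## Task

Fit each of the four good LED modules (red, amber, green, white) into the car lamp housing whose recess is lined in the colour of its LEDs, so that it lies flat on the recess floor, LEDs up, with its long side along the recess's long side. Lower each one in gently instead of dropping it, and leave the burnt-out dark module and the blue pocket knife where they lie.

Things in the scene. Friction and masses are not known exactly. Their poses are not given: they have to be found in the camera images.
- led_red: good LED module: bright finned aluminium block 34 mm (its x) by 46 mm (its y), 22 mm high, about 60 g, with 12 square red LEDs on a pale board on top. Loose on the desk, LEDs up, any yaw. Origin: centre of its underside; z up. Grip it from above across the 34 mm by its upper 12 mm, so that the fingertips clear the lamp's walls.
- led_amber: good LED module: bright finned aluminium block 34 mm (its x) by 46 mm (its y), 22 mm high, about 60 g, with 12 square orange-amber LEDs on a pale board on top. Loose on the desk, LEDs up, any yaw. Origin: centre of its underside; z up. Grip it from above across the 34 mm by its upper 12 mm, so that the fingertips clear the lamp's walls.
- led_green: good LED module: bright finned aluminium block 34 mm (its x) by 46 mm (its y), 22 mm high, about 60 g, with 12 square green LEDs on a pale board on top. Loose on the desk, LEDs up, any yaw. Origin: centre of its underside; z up. Grip it from above across the 34 mm by its upper 12 mm, so that the fingertips clear the lamp's walls.
- led_white: good LED module: bright finned aluminium block 34 mm (its x) by 46 mm (its y), 22 mm high, about 60 g, with 12 square white LEDs on a grey board on top. Loose on the desk, LEDs up, any yaw. Origin: centre of its underside; z up. Grip it from above across the 34 mm by its upper 12 mm, so that the fingertips clear the lamp's walls.
- lamp_red: grey plastic car lamp housing, recess floor and rim red; fixed to the desk. Recess 52 mm (its x) by 64 mm (its y) inside; floor 6 mm, tops of the 6 mm thick walls 14 mm above the desk. On its +y side a switch end, 20 mm long, 16 mm high, with a 4 mm stub on top; overall 64 by 96 mm. Origin: on the desk under the centre of the recess; z up.
- lamp_amber: tan plastic car lamp housing, recess floor and rim orange-amber; fixed to the desk. Recess 52 mm (its x) by 64 mm (its y) inside; floor 6 mm, tops of the 6 mm thick walls 14 mm above the desk. On its +y side a switch end, 20 mm long, 16 mm high, with a 4 mm stub on top; overall 64 by 96 mm. Origin: on the desk under the centre of the recess; z up.
- lamp_green: grey plastic car lamp housing, recess floor and rim green; fixed to the desk. Recess 52 mm (its x) by 64 mm (its y) inside; floor 6 mm, tops of the 6 mm thick walls 14 mm above the desk. On its +y side a switch end, 20 mm long, 16 mm high, with a 4 mm stub on top; overall 64 by 96 mm. Origin: on the desk under the centre of the recess; z up.
- lamp_white: tan plastic car lamp housing, recess floor and rim white; fixed to the desk. Recess 52 mm (its x) by 64 mm (its y) inside; floor 6 mm, tops of the 6 mm thick walls 14 mm above the desk. On its +y side a switch end, 20 mm long, 16 mm high, with a 4 mm stub on top; overall 64 by 96 mm. Origin: on the desk under the centre of the recess; z up.
- led_burnt: burnt-out LED module, same shape and size as the good ones (34 by 46 by 22 mm) but all dark: blackened LEDs, scorched brown-black board, dark fins. Loose, to be left alone. Origin: centre of its underside.
- knife: blue folding pocket knife with a steel clip, shut, lying flat: 85 mm (its x) by 24 mm, 14 mm high. Loose, to be left alone. Origin: centre of its underside.

How it is judged:
By the outcome, as a careful person would: the job done as asked, in the order asked, and still so for the second after the job is handed in, with the robot touching nothing.
It also fails if it takes over 96 s, if anything falls off the work surface, if the arm or the gripper's body presses on something with over 40 N, if the wrist force passes 120 N, or if a joint passes its speed limit or range.

## Robot

A 7-joint arm with a two-finger parallel gripper is mounted at the origin on the work surface. World frame = base frame: x ahead of the robot, y to its left, z up, the work surface at z = 0. Lengths are in m, angles in rad, forces in N, time in s.
With the tool pointing down it reaches from about 0.4 to 0.85 m from the base axis. Payload 10.4 kg.
Tool frame: the origin (TCP) lies on the centre line of the jaws, within the pads' length; the fingertips stand 11 mm ahead of it and the grasp point (between the pads) lies 8 mm behind it (tip_reach is the distance from the TCP to the fingertips, in m); z points along the fingers, y is the line along which they close (so a half turn about z gives the same grasp; the last joint's range is limited). The gripper opens to 85 mm and grips with 20 to 120 N. Pads are 22 mm wide; open, the fingers measure 114 mm over their backs; the gripper's body (76 mm by 85 mm) begins 54 mm behind the grasp point. The pads swing forward as they close: fully open they stand 13 mm farther back than shut.
Start: joints at [-1.13, 0.332, -0.065, 1.46, 0.022, 1.35, -0.088], TCP at [0.28, 0.559, 0.242] pointing down, gripper open.
Joint ranges: [-2.6, 2.6], [-0.5, 2.12], [-1.47, 1.34], [0.16, 2.42], [-1.27, 4.41], [0.06, 2.06], [-2.6, 2.6]. Speed limits (rad/s): [2.22, 2.22, 2.79, 2.79, 3.14, 3.14, 3.14].

## Interface

Orientations are given as a unit quaternion [x, y, z, w].
In Python, from workcell import get_obs, camera, hand_in, tip_reach gives the robot as it stands. The module is installed in compiled form; this text tells all that it offers.
- The arm moves only by the tool move_arm, never from a script. Its argument "plan" is a list of rows, each an object with "delta_pos": the shift along the tool's x, y, z in parts of the range, where 1.0 means 600 mm, a list of three; "turn": the turn, a rotation vector about the tool's x, y, z in normalised numbers (1 is 180 degrees), a list of three; "fingers": the closure, from 0 (fully open) to 1 (shut). A call has 1 to 12 rows; each row is the pose to reach, as a shift and turn from the pose commanded when the call began, along the tool's axes at that moment; what a row does not reach only later rows make up. A row lasts 1/8 s, in which the tool goes at most 62.5 mm and 10.7 degrees, less where a joint would pass 70% of its speed; a pose out of reach is approached as far as the arm can. A shift or turn number past 1, either way, is cut back to 1. A call with a gripper value outside its range is refused whole. The fingers move at their own pace and stop on an object; "force" is the grip in N (left out, the last holds). Time passes only in rows, so rows that repeat a pose let the fingers close. It gives the time, the measured TCP pose, the force, the opening and the grip force at its end, in the units of the state.
- get_obs(): the state, without advancing time (a new reading comes with each control period).
- camera(name): name is "side" or "top" or "wrist"; returns a dict with "color" (384x512x3 uint8, red, green, blue), "range_z" (384x512 float32, m along the optical axis (not along the pixel's ray), 0 where there is no reading), "fx", "fy", "cx", "cy" (pixels), "R" (3x3) and "t" (3): a world point X has camera coordinates R X + t; the wrist camera has in their place "tool_from_camera" (4x4, takes a point from camera to tool coordinates, whose origin is the TCP and whose axes are the flange's). Camera axes: x right, y down, z forward; pixel columns grow to the right and rows downward; lengths in m; the calibration is good to about 2 mm. A picture is of the moment at which its call begins: read the wrist's pose just before it.
- hand_in(): hands the job in; it is judged then, once.
The state is a dict: "clock": time; "joint_pos": joint angles; "joint_velocities": joint speeds; "tau": joint torques, N m; "position": TCP position; "ee_rot": TCP orientation; "ft_force": force on the tool from outside, world axes, zero at the start; "torque": the same for the moment, N m; "grip_width": opening from 0.0 (shut) to 1.0 (fully open); "grasp_force": force on a finger pad.
Only numpy, scipy, OpenCV 4.12 (cv2) and the standard library are available. Lean on these libraries where they do the work, as an engineer would, in place of code of your own. Each camera call takes 0.05 s, during which the arm holds its last target. There are 200 camera calls.

## Working session

There is one attempt and no reset: what is moved stays moved. The work goes in short steps, Python scripts to look and compute and a tool call to move; the robot and the scene stay as the last step left them, time stands still between calls to the robot, and variables do not carry over. Pictures are saved under pics/ and viewed, at most 14 in all, crops included, and the job is handed in when it is done.

Besides the shell and the picture viewer there is one more tool, called as name([rows], argument=value, ...), one row to a line, values as JSON. move_arm: Moves the arm, as the interface text tells. Its arguments: {"type":"object","properties":{"plan":{"type":"array","items":{"type":"object","properties":{"delta_pos":{"type":"array","items":{"type":"number"}},"turn":{"type":"array","items":{"type":"number"}},"fingers":{"type":"number"}}}},"force":{"type":"number"}},"required":["plan"]}

```bash
mkdir -p pics
python3 - <<'E'
from workcell import *
import cv2,numpy as np
o=get_obs();print({k:np.round(v,3) for k,v in o.items()},tip_reach)
for n in("top","side"):
    c=camera(n);cv2.imwrite(f"pics/{n}0.png",c["color"][...,::-1]);np.savez(f"{n}.npz",**c)
    print(n,c["fx"],c["cx"],c["cy"],np.round(c["R"],3).tolist(),np.round(c["t"],3))
E
```

```text
{'clock': np.float64(0.0), 'joint_pos': array([-1.13 ,  0.333, -0.065,  1.461,  0.022,  1.35 , -0.088]), 'joint_velocities': array([ 0.   ,  0.   ,  0.   , -0.   ,  0.001,  0.   ,  0.   ]), 'tau': array([ 0.0000e+00, -6.2545e+01,  4.9000e-02, -3.9161e+01,  1.6000e-02,
        1.0000e-02, -0.0000e+00]), 'position': array([0.279, 0.559, 0.242]), 'ee_rot': array([ 0.23 ,  0.973, -0.001, -0.   ]), 'ft_force': array([0.225, 0.573, 0.233]), 'torque': array([-0.069,  0.02 ,  0.005]), 'grasp_force': np.float64(0.0), 'grip_width': np.float64(0.997)} 0.011
top 347.3638309220568 259.06383690243854 190.7909483668219 [[0.01, -1.0, 0.007], [-0.995, -0.01, -0.1], [0.1, -0.006, -0.995]] [-0.03   0.519  0.911]
side 421.4769068130359 256.9832035354926 189.7104110300129 [[0.842, -0.539, 0.009], [-0.337, -0.539, -0.772], [0.421, 0.647, -0.636]] [-0.439  0.193  0.859]
```

View pics/top0.png

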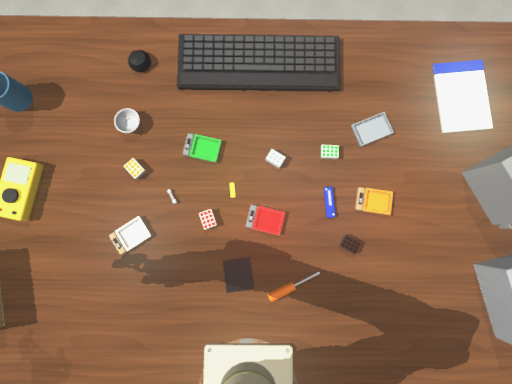

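View pics/side0.png

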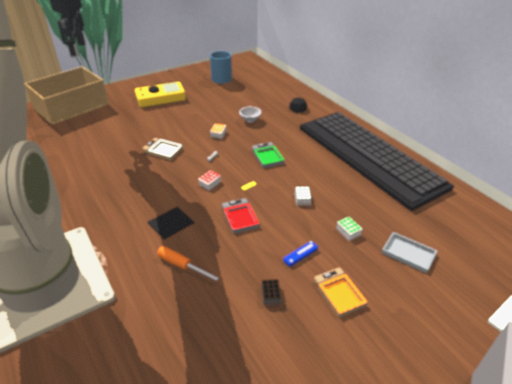

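Top view: modules are red (208,219), amber (134,168), white (276,158), green (330,152) and burnt (351,244). Lamps are green (205,148), red (268,220), amber (375,201) and white (131,235). Each switch end is at the left of its lamp.

```bash
cat > h.py <<'E'
import numpy as np,cv2
def cloud(c,Rw=None,tw=None):
    v,u=np.mgrid[:384,:512];z=c["range_z"]
    P=np.stack([(u-c["cx"])/c["fx"]*z,(v-c["cy"])/c["fy"]*z,z],-1)
    if Rw is not None: return P@Rw.T+tw
    return (P-c["t"])@c["R"]
def rect(xy):
    (x,y),(w,h),a=cv2.minAreaRect((xy*1000).astype(np.float32))
    if w>h: w,h,a=h,w,a+90   # a: direction of short side; long side = a+90
    return np.round([x,y,w,h,(a+90+90)%180-90],1)
E
python3 - <<'E'
from h import *
c=np.load("top.npz");P=cloud(c)
O=dict(red=(208,219),amber=(134,168),green=(330,152),white=(276,158),burnt=(351,244),knife=(330,202),Lred=(268,220),Lamber=(375,201),Lgreen=(205,148),Lwhite=(131,235))
for n,(u,v) in O.items():
    w=30;Q=P[v-w:v+w,u-w:u+w];
    m=((Q[...,2]>(.008 if n[0]=='L' else .015 if n!='knife' else .008))&(Q[...,2]<.04)&(c["range_z"][v-w:v+w,u-w:u+w]>0)).astype(np.uint8)
    k,l,s,ce=cv2.connectedComponentsWithStats(m)
    i=min(range(1,k),key=lambda i:(np.linalg.norm(ce[i]-w)-.01*s[i,4]))
    q=Q[l==i];print(n,rect(q[:,:2]),"n",len(q),"z",np.round(np.percentile(q[:,2],[5,50,95]),4),"centre z",Q[w,w,2].round(4),"desk",np.median(P[v-40:v+40,u-40:u+40,2]).round(4))
im=c["color"][90:270,100:410,::-1]
cv2.imwrite("pics/crop.png",cv2.resize(im,(800,464),interpolation=cv2.INTER_CUBIC))
E
```

```text
red [444.4 112.5  34.3  45.7  21.5] n 222 z [0.0196 0.0223 0.0252] centre z 0.025 desk 0.0007
amber [580.9 316.   34.2  48.3  46. ] n 222 z [0.0181 0.0219 0.0248] centre z 0.0225 desk 0.0006
green [ 633.2 -218.8   34.2   45.6   87.4] n 212 z [0.0189 0.0222 0.0248] centre z 0.023 desk 0.0009
white [613.2 -69.4  35.1  45.9  58.9] n 214 z [0.0188 0.0219 0.0252] centre z 0.0232 desk 0.0007
burnt [ 380.3 -271.    34.1   46.5   62. ] n 230 z [0.0188 0.0223 0.025 ] centre z 0.0233 desk 0.0009
knife [ 494.2 -218.6   23.6   85.     4.8] n 264 z [0.0097 0.0134 0.0164] centre z 0.0143 desk 0.0009
Lred [440.4 -47.5   0.    2.7   0.8] n 2 z [0.0083 0.0085 0.0088] centre z 0.0047 desk 0.0009
Lamber [ 499.2 -339.8   64.3   97.1   81.8] n 461 z [0.0085 0.0146 0.0189] centre z 0.0058 desk 0.001
Lgreen [642.1 121.9   5.8   8.8  90. ] n 7 z [0.009  0.0097 0.0122] centre z 0.0099 desk 0.0009
Lwhite [398.9 321.7  65.3  98.  -56.6] n 482 z [0.0084 0.0144 0.0188] centre z 0.004 desk 0.0008
```

View pics/crop.png

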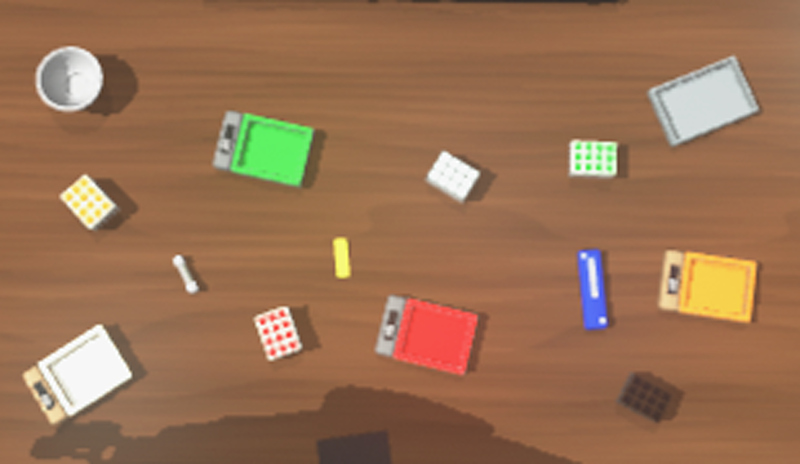

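Run:
```python
from h import *
c=np.load("top.npz");P=cloud(c)
O=dict(Lred=(264,220),Lamber=(373,201),Lgreen=(201,148),Lwhite=(131,235))
for n,(u,v) in O.items():
    w=30;Q=P[v-w:v+w,u-w:u+w]
    m=((Q[...,2]>.009)&(Q[...,2]<.04)).astype(np.uint8)
    k,l,s,ce=cv2.connectedComponentsWithStats(m,connectivity=8)
    i=1+np.argmax(s[1:,4]);q=Q[l==i];r=rect(q[:,:2])
    # switch direction sign: high points (z>.0165)
    hi=q[q[:,2]>.0175][:,:2].mean(0)*1000
    d=np.array([np.cos(np.radians(r[4])),np.sin(np.radians(r[4]))]);sg=np.sign((hi-r[:2])@d)
    col=c["color"][v-w:v+w,u-w:u+w].astype(float);
    # recess floor: interior points low z inside rect
    L=(Q[...,:2].reshape(-1,2)*1000-r[:2]);e=np.array([-d[1],d[0]])
    ins=(abs(L@d)<46)&(abs(L@e)<30)&(Q[...,2].ravel()<.0095)
    print(n,r,"hi",hi.round(),"recess",(r[:2]-10*sg*d).round(1),"floorrect",rect(Q[...,:2].reshape(-1,2)[ins]))
```

```text
Lred [444.7 -42.2  63.7  95.3  76.7] hi [456. -11.] recess [442.4 -51.9] floorrect [442.6 -52.   52.1  64.   77. ]
Lamber [ 499.2 -339.8   64.3   97.1   81.8] hi [ 503. -305.] recess [ 497.8 -349.7] floorrect [ 499.4 -352.    54.1   62.3   82.2]
Lgreen [642.2 134.5  64.8  97.1  77.7] hi [647. 163.] recess [640.1 124.7] floorrect [641.3 125.6  51.7  63.6  77.7]
Lwhite [398.9 321.7  65.3  98.  -56.6] hi [382. 346.] recess [404.4 313.4] floorrect [404.1 315.5  51.7  63.2 -55.5]
```

```bash
cat > go.py <<'E'
import sys,numpy as np
from scipy.spatial.transform import Rotation as R
from workcell import get_obs
def go(x,y,z,a):
    """a: wanted world angle (deg) of tool y, mod 180"""
    o=get_obs();r=R.from_quat(o["ee_rot"]);M=r.as_matrix()
    b=np.degrees(np.arctan2(M[1,1],M[0,1]));w=(a-b+90)%180-90
    t=R.from_euler('z',w,degrees=True).as_matrix()
    ty=np.radians(b+w);T=np.array([[np.sin(ty),np.cos(ty),0],[-np.cos(ty),np.sin(ty),0],[0,0,-1]])
    rv=R.from_matrix(M.T@T).as_rotvec()
    d=M.T@(np.array([x,y,z])-o["position"])
    print("delta",d.round(4).tolist(),"turn",rv.round(4).tolist(),"dyaw",round(w,1),"rows",max(np.linalg.norm(d)/.0625,abs(w)/10.7).__round__(1),"q1,q7",o["joint_pos"][[0,6]].round(2),"t",o["clock"],"z",o["position"].round(4),"tilt",M[:2,2].round(4),"w",o["grip_width"].round(3))
if __name__=="__main__": go(*map(float,sys.argv[1:]))
E
python3 go.py .444 .112 .10 111.5
```

```text
Traceback (most recent call last):
  File "go.py", line 13, in <module>
    if __name__=="__main__": go(*map(float,sys.argv[1:]))
                             ~~^^^^^^^^^^^^^^^^^^^^^^^^^^
  File "go.py", line 10, in go
    rv=R.from_matrix(M.T@T).as_rotvec()
       ~~~~~~~~~~~~~^^^^^^^
  File "scipy/spatial/transform/_rotation.pyx", line 1143, in scipy.spatial.transform._rotation.Rotation.from_matrix
ValueError: Non-positive determinant (left-handed or null coordinate frame) in rotation matrix 0: [[-6.68136839e-01  7.44038411e-01  8.51872391e-05]
 [ 7.44037844e-01  6.68136178e-01  1.31663174e-03]
 [-9.22707915e-04 -9.43072701e-04  9.99999130e-01]].
```

```bash
sed -i 's/\[\[np.sin(ty),np.cos(ty),0\],\[-np.cos(ty)/[[-np.sin(ty),np.cos(ty),0],[np.cos(ty)/' go.py
python3 go.py .444 .112 .10 111.5
```

```text
Traceback (most recent call last):
  File "go.py", line 13, in <module>
    if __name__=="__main__": go(*map(float,sys.argv[1:]))
                             ~~^^^^^^^^^^^^^^^^^^^^^^^^^^
  File "go.py", line 12, in go
    print("delta",d.round(4).tolist(),"turn",rv.round(4).tolist(),"dyaw",round(w,1),"rows",max(np.linalg.norm(d)/.0625,abs(w)/10.7).__round__(1),"q1,q7",o["joint_pos"][[0,6]].round(2),"t",o["clock"],"z",o["position"].round(4),"tilt",M[:2,2].round(4),"w",o["grip_width"].round(3))
                                                                                                                                                                                                                                                              ^^^^^^^^^^^^^^^^^^^^^
AttributeError: 'float' object has no attribute 'round'
```

```bash
sed -i 's/o\["grip_width"\].round(3)/round(float(o["grip_width"]),3)/' go.py
python3 go.py .444 .112 .10 111.5
```

```text
delta [-0.347, -0.3257, 0.1421] turn [-0.0013, -0.0005, -0.8391] dyaw 48.1 rows 7.9 q1,q7 [-1.13 -0.09] t 0.1 z [0.2795 0.5587 0.2416] tilt [-0.0005 -0.0012] w 1.0
```

The rows are not in the units I measure in: shifts go in shares of 600 mm and turns go in shares of 180 degrees. I convert before sending: -0.347 m / 0.6 = -0.5783, -0.326 m / 0.6 = -0.5433, -0.84 rad / 3.1416 = -0.2674.

move_arm([
  {"delta_pos": [-0.5783,-0.5433,0.2367],"turn": [0,0,-0.2674],"fingers": 0.2},
  {"delta_pos": [-0.5783,-0.5433,0.2367],"turn": [0,0,-0.2674],"fingers": 0.2},
  {"delta_pos": [-0.5783,-0.5433,0.2367],"turn": [0,0,-0.2674],"fingers": 0.2},
  {"delta_pos": [-0.5783,-0.5433,0.2367],"turn": [0,0,-0.2674],"fingers": 0.2},
  {"delta_pos": [-0.5783,-0.5433,0.2367],"turn": [0,0,-0.2674],"fingers": 0.2},
  {"delta_pos": [-0.5783,-0.5433,0.2367],"turn": [0,0,-0.2674],"fingers": 0.2},
  {"delta_pos": [-0.5783,-0.5433,0.2367],"turn": [0,0,-0.2674],"fingers": 0.2},
  {"delta_pos": [-0.5783,-0.5433,0.2367],"turn": [0,0,-0.2674],"fingers": 0.2},
  {"delta_pos": [-0.5783,-0.5433,0.2367],"turn": [0,0,-0.2674],"fingers": 0.2},
  {"delta_pos": [-0.5783,-0.5433,0.2367],"turn": [0,0,-0.2674],"fingers": 0.2},
  {"delta_pos": [-0.5783,-0.5433,0.2367],"turn": [0,0,-0.2674],"fingers": 0.2},
], force=40)

```text
clock: 1.48
position: [0.4439, 0.1136, 0.1006]
ee_rot: [-0.188, 0.982, 0.0, 0.0]
ft_force: [0.1, 0.3, 0.3]
grip_width: 0.801
grasp_force: 0.0
```

```bash
python3 go.py .444 .112 .023 111.5
python3 - <<'E'
from h import *
from workcell import *
from scipy.spatial.transform import Rotation as R
o=get_obs();c=camera("wrist");cv2.imwrite("pics/w1.png",c["color"][...,::-1])
M=R.from_quat(o["ee_rot"]).as_matrix();T=c["tool_from_camera"]
P=cloud(c,M@T[:3,:3],M@T[:3,3]+o["position"])
m=(P[...,2]>.015)&(P[...,2]<.03)&(np.hypot(P[...,0]-.444,P[...,1]-.112)<.035)
q=P[m];print(rect(q[:,:2]),len(q),np.percentile(q[:,2],[5,50,95]))
E
```

```text
delta [0.0006, -0.0016, 0.0776] turn [0.0004, 0.0005, 0.0031] dyaw -0.2 rows 1.2 q1,q7 [-0.52  1.62] t 1.475 z [0.4439 0.1136 0.1006] tilt [0.0004 0.0006] w 0.801
[443.7 113.6  33.9  46.7  20.6] 2194 [0.02010241 0.02174656 0.02307733]
```

View pics/w1.png

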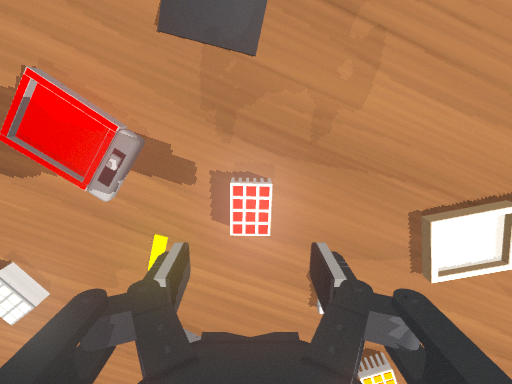

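```bash
cat > tip.py <<'E'
from h import *
from workcell import *
c=camera("wrist");T=c["tool_from_camera"]
P=cloud(c,T[:3,:3],T[:3,3])
m=(c["range_z"]>0)&(abs(P[...,0])<.015)&(abs(P[...,1])<.06)&(P[...,2]<.06)&(P[...,2]>-.04)
q=P[m]
for s in(1,-1):
    k=q[q[:,1]*s>0]
    z=k[:,2];print(s,len(k),"z pct",np.percentile(z,[50,90,98,100]).round(4),"y inner",np.percentile(abs(k[z>np.percentile(z,80)][:,1]),[1,50]).round(4))
E
python3 tip.py; python3 go.py .4437 .1135 .024 110.8
```

```text
1 1913 z pct [-0.0218 -0.0048  0.0007  0.0043] y inner [0.0334 0.0338]
-1 1927 z pct [-0.022  -0.0047  0.0007  0.0038] y inner [0.0344 0.0348]
delta [0.0003, 0.0001, 0.0766] turn [0.0003, 0.0006, 0.0153] dyaw -0.9 rows 1.2 q1,q7 [-0.52  1.62] t 1.575 z [0.444  0.1134 0.1006] tilt [0.0004 0.0005] w 0.801
```

Scaled: 0.082 m / 0.6 = 0.1367, 0.065 m / 0.6 = 0.1083, 0.015 rad / 3.1416 = 0.0048.

move_arm([
  {"delta_pos": [0,0,0.0667],"turn": [0,0,0.0048],"fingers": 0.2},
  {"delta_pos": [0,0,0.1083],"turn": [0,0,0.0048],"fingers": 0.2},
  {"delta_pos": [0,0,0.1367],"turn": [0,0,0.0048],"fingers": 0.2},
  {"delta_pos": [0,0,0.1367],"turn": [0,0,0.0048],"fingers": 0.2},
  {"delta_pos": [0,0,0.1367],"turn": [0,0,0.0048],"fingers": 0.65},
  {"delta_pos": [0,0,0.1367],"turn": [0,0,0.0048],"fingers": 0.75},
  {"delta_pos": [0,0,0.1367],"turn": [0,0,0.0048],"fingers": 0.75},
  {"delta_pos": [0,0,0.1367],"turn": [0,0,0.0048],"fingers": 0.75},
], force=40)

```text
clock: 2.58
position: [0.4448, 0.1127, 0.0194]
ee_rot: [-0.18, 0.984, 0.0, 0.001]
ft_force: [-1.6, 0.5, 6.3]
grip_width: 0.388
grasp_force: 40.2
```

```bash
python3 tip.py; python3 go.py .4425 -.052 .10 -13.1
```

```text
1 5654 z pct [-0.002   0.0197  0.0202  0.0212] y inner [0.02   0.0437]
-1 5660 z pct [-0.0021  0.0196  0.0202  0.0212] y inner [0.0211 0.0448]
delta [0.0602, -0.1532, -0.0808] turn [-0.0005, 0.0019, -0.9809] dyaw 56.2 rows 5.3 q1,q7 [-0.51  1.64] t 2.625 z [0.4448 0.1127 0.0194] tilt [0.0016 0.001 ] w 0.382
```

Scaled: -0.153 m / 0.6 = -0.255, -0.08 m / 0.6 = -0.1333, 2.16 rad / 3.1416 = 0.6875.

move_arm([
  {"delta_pos": [0,0,-0.0667],"turn": [0,0,0],"fingers": 0.75},
  {"delta_pos": [0,0,-0.1333],"turn": [0,0,0.0318],"fingers": 0.75},
  {"delta_pos": [0.1,-0.255,-0.135],"turn": [0,0,0.6875],"fingers": 0.75},
  {"delta_pos": [0.1,-0.255,-0.135],"turn": [0,0,0.6875],"fingers": 0.75},
  {"delta_pos": [0.1,-0.255,-0.135],"turn": [0,0,0.6875],"fingers": 0.75},
  {"delta_pos": [0.1,-0.255,-0.135],"turn": [0,0,0.6875],"fingers": 0.75},
  {"delta_pos": [0.1,-0.255,-0.135],"turn": [0,0,0.6875],"fingers": 0.75},
  {"delta_pos": [0.1,-0.255,-0.135],"turn": [0,0,0.6875],"fingers": 0.75},
  {"delta_pos": [0.1,-0.255,-0.135],"turn": [0,0,0.6875],"fingers": 0.75},
  {"delta_pos": [0.1,-0.255,-0.135],"turn": [0,0,0.6875],"fingers": 0.75},
  {"delta_pos": [0.1,-0.255,-0.135],"turn": [0,0,0.6875],"fingers": 0.75},
  {"delta_pos": [0.1,-0.255,-0.135],"turn": [0,0,0.6875],"fingers": 0.75},
], force=40)

```text
clock: 4.12
position: [0.4422, -0.0521, 0.0998]
ee_rot: [0.724, 0.689, 0.0, 0.0]
ft_force: [-0.8, -0.9, 0.6]
grip_width: 0.387
grasp_force: 40.4
```

Scaled: 0.12 rad / 3.1416 = 0.0382.

move_arm([
  {"delta_pos": [0,0,0],"turn": [0,0,0.0382],"fingers": 0.75},
  {"delta_pos": [0,0,0],"turn": [0,0,0.0382],"fingers": 0.75},
  {"delta_pos": [0,0,0],"turn": [0,0,0.0382],"fingers": 0.75},
])

```text
clock: 4.5
position: [0.4421, -0.0521, 0.0995]
ee_rot: [0.761, 0.648, 0.0, 0.0]
ft_force: [1.0, 0.3, -0.7]
grip_width: 0.387
grasp_force: 40.3
```

```bash
cat > chk.py <<'E'
# held module and the lamp below, seen by the wrist camera
import sys
from h import *
from workcell import *
from scipy.spatial.transform import Rotation as R
o=get_obs();c=camera("wrist");cv2.imwrite(sys.argv[1],c["color"][...,::-1])
M=R.from_quat(o["ee_rot"]).as_matrix();T=c["tool_from_camera"]
P=cloud(c,M@T[:3,:3],M@T[:3,3]+o["position"])
np.save("P.npy",P);print(o["position"],o["grip_width"],o["grasp_force"])
E
python3 chk.py pics/w2.png;python3 go.py .4425 -.052 .03 -13.1
```

```text
[ 0.44210715 -0.05206731  0.09950244] 0.38684305502343685 40.34620821475983
delta [0.0001, 0.0004, 0.0695] turn [0.0003, -0.0003, 0.068] dyaw -3.9 rows 1.1 q1,q7 [-0.42 -0.11] t 4.55 z [ 0.4421 -0.0521  0.0995] tilt [0.0003 0.0002] w 0.382
```

View pics/w2.png

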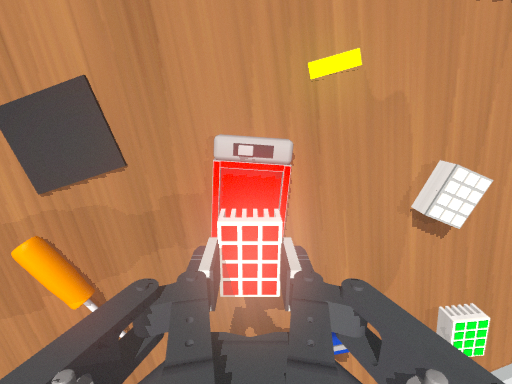

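Scaled: 0.0735 m / 0.6 = 0.1225, 0.072 m / 0.6 = 0.12, 0.068 rad / 3.1416 = 0.0216.

move_arm([
  {"delta_pos": [0,0,0.0417],"turn": [0,0,0.0216],"fingers": 0.75},
  {"delta_pos": [0,0,0.08],"turn": [0,0,0.0216],"fingers": 0.75},
  {"delta_pos": [0,0,0.1],"turn": [0,0,0.0216],"fingers": 0.75},
  {"delta_pos": [0,0,0.11],"turn": [0,0,0.0216],"fingers": 0.75},
  {"delta_pos": [0,0,0.1167],"turn": [0,0,0.0216],"fingers": 0.75},
  {"delta_pos": [0,0,0.12],"turn": [0,0,0.0216],"fingers": 0.75},
  {"delta_pos": [0,0,0.1225],"turn": [0,0,0.0216],"fingers": 0.75},
  {"delta_pos": [0,0,0.1225],"turn": [0,0,0.0216],"fingers": 0.75},
])

```text
clock: 5.55
position: [0.4422, -0.0521, 0.0259]
ee_rot: [0.784, 0.621, 0.0, 0.0]
ft_force: [-0.5, 0.7, -0.6]
grip_width: 0.384
grasp_force: 40.3
```

```bash
python3 - <<'E'
from workcell import *
import cv2
o=get_obs();print(o["position"],o["ft_force"])
c=camera("side")["color"][120:260,180:300,::-1];cv2.imwrite("pics/s1.png",cv2.resize(c,None,fx=4,fy=4))
E
python3 go.py .4425 -.052 .0255 -13.1
```

```text
[ 0.44215828 -0.05210973  0.02593486] [-0.48331403  0.71683838 -0.56790903]
delta [0.0002, 0.0003, 0.0005] turn [0.0003, -0.0002, -0.0024] dyaw 0.1 rows 0.0 q1,q7 [-0.4  -0.11] t 5.6 z [ 0.4422 -0.0521  0.026 ] tilt [0.0004 0.0002] w 0.384
```

View pics/s1.png

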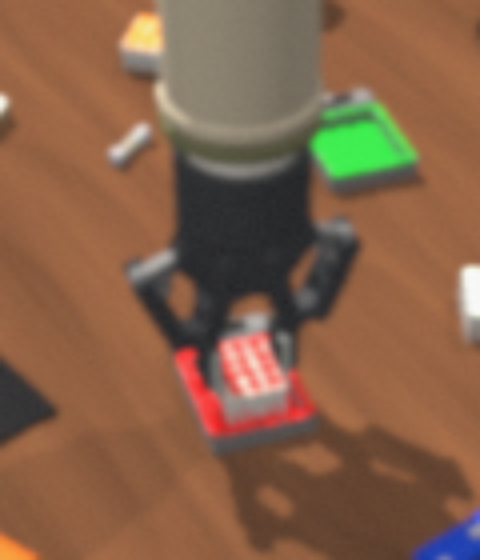

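The red module is inside the red recess. I'll lower it in half-millimetre steps to find contact.

Scaled: 0.001 m / 0.6 = 0.0017, 0.0005 m / 0.6 = 0.0008.

move_arm([
  {"delta_pos": [0,0,0.0008],"turn": [0,0,0],"fingers": 0.75},
  {"delta_pos": [0,0,0.0017],"turn": [0,0,0],"fingers": 0.75},
  {"delta_pos": [0,0,0.0017],"turn": [0,0,0],"fingers": 0.75},
])

```text
clock: 5.98
position: [0.4422, -0.052, 0.0254]
ee_rot: [0.784, 0.621, 0.0, -0.0]
ft_force: [-3.5, -0.5, 9.5]
grip_width: 0.387
grasp_force: 41.6
```

Contact came exactly at the expected height. Now I'll release and lift.

Scaled: -0.085 m / 0.6 = -0.1417, -0.05 m / 0.6 = -0.0833.

move_arm([
  {"delta_pos": [0,0,-0.0008],"turn": [0,0,0],"fingers": 0.55},
  {"delta_pos": [0,0,-0.0008],"turn": [0,0,0],"fingers": 0.45},
  {"delta_pos": [0,0,-0.0008],"turn": [0,0,0],"fingers": 0.35},
  {"delta_pos": [0,0,-0.0008],"turn": [0,0,0],"fingers": 0.35},
  {"delta_pos": [0,0,-0.0333],"turn": [0,0,0],"fingers": 0.35},
  {"delta_pos": [0,0,-0.0833],"turn": [0,0,0],"fingers": 0.3},
  {"delta_pos": [0,0,-0.1417],"turn": [0,0,0],"fingers": 0.2},
  {"delta_pos": [0,0,-0.1417],"turn": [0,0,0],"fingers": 0.2},
])

```text
clock: 6.98
position: [0.4437, -0.0521, 0.112]
ee_rot: [0.784, 0.621, 0.002, 0.001]
ft_force: [-0.3, -0.5, -1.0]
grip_width: 0.798
grasp_force: 0.0
```

```bash
cat > meas.py <<'E'
# measure a module from wrist view: x y radius
import sys
from h import *
x,y=map(float,sys.argv[2:4])
P=np.load("P.npy");zlo=float(sys.argv[4]) if len(sys.argv)>4 else .015
m=(P[...,2]>zlo)&(P[...,2]<zlo+.015)&(np.hypot(P[...,0]-x,P[...,1]-y)<.035)
q=P[m];print(rect(q[:,:2]),len(q),np.percentile(q[:,2],[5,50,95]))
E
python3 chk.py pics/w3.png; python3 meas.py _ .4425 -.052 .021; python3 go.py .581 .316 .11 136
```

```text
[ 0.44366492 -0.05205151  0.11195884] 0.7979006823283048 0.0
[442.2 -52.1  33.9  46.9  77. ] 2073 [0.02609719 0.02764509 0.0289355 ]
delta [0.3898, 0.0505, 0.0011] turn [0.0016, -0.0017, 0.5371] dyaw -30.8 rows 6.3 q1,q7 [-0.43 -0.19] t 7.025 z [ 0.4427 -0.052   0.1105] tilt [0.0022 0.0007] w 0.805
```

Red sits at (442,-52), yaw 77°, top 28 mm: seated. Next is amber.

Scaled: 0.39 m / 0.6 = 0.65, 0.0505 m / 0.6 = 0.0842, 0.537 rad / 3.1416 = 0.1709.

move_arm([
  {"delta_pos": [0.65,0.0842,0],"turn": [0,0,0.1709],"fingers": 0.2},
  {"delta_pos": [0.65,0.0842,0],"turn": [0,0,0.1709],"fingers": 0.2},
  {"delta_pos": [0.65,0.0842,0],"turn": [0,0,0.1709],"fingers": 0.2},
  {"delta_pos": [0.65,0.0842,0],"turn": [0,0,0.1709],"fingers": 0.2},
  {"delta_pos": [0.65,0.0842,0],"turn": [0,0,0.1709],"fingers": 0.2},
  {"delta_pos": [0.65,0.0842,0],"turn": [0,0,0.1709],"fingers": 0.2},
  {"delta_pos": [0.65,0.0842,0],"turn": [0,0,0.1709],"fingers": 0.2},
  {"delta_pos": [0.65,0.0842,0],"turn": [0,0,0.1709],"fingers": 0.2},
  {"delta_pos": [0.65,0.0842,0],"turn": [0,0,0.1709],"fingers": 0.2},
])

```text
clock: 8.15
position: [0.5802, 0.3144, 0.1086]
ee_rot: [0.921, 0.39, -0.001, 0.0]
ft_force: [-0.7, -0.4, 0.1]
grip_width: 0.8
grasp_force: 0.0
```

```bash
python3 chk.py pics/w4.png; python3 meas.py _ .581 .316 .015; python3 go.py .581 .316 .0185 136
```

```text
[0.58019463 0.31436124 0.10859086] 0.7996302877392566 0.0
[580.  317.6  34.   46.7  44. ] 2064 [0.01999346 0.02164364 0.02290022]
delta [0.0019, -0.0008, 0.0905] turn [0.0002, 0.0015, -0.0017] dyaw 0.1 rows 1.4 q1,q7 [-0.77 -1.23] t 8.2 z [0.5803 0.3141 0.109 ] tilt [-0.0009 -0.0012] w 0.804
```

```bash
python3 go.py .580 .3175 .0185 134
```

```text
delta [0.0023, -0.0026, 0.0905] turn [0.0002, 0.0015, 0.0332] dyaw -1.9 rows 1.4 q1,q7 [-0.77 -1.23] t 8.2 z [0.5803 0.3141 0.109 ] tilt [-0.0009 -0.0012] w 0.804
```

Scaled: 0.0905 m / 0.6 = 0.1508, -0.0026 m / 0.6 = -0.0043, 0.033 rad / 3.1416 = 0.0105.

move_arm([
  {"delta_pos": [0.0038,-0.0043,0.05],"turn": [0,0.0003,0.0105],"fingers": 0.2},
  {"delta_pos": [0.0038,-0.0043,0.1],"turn": [0,0.0003,0.0105],"fingers": 0.2},
  {"delta_pos": [0.0038,-0.0043,0.1333],"turn": [0,0.0003,0.0105],"fingers": 0.2},
  {"delta_pos": [0.0038,-0.0043,0.1508],"turn": [0,0.0003,0.0105],"fingers": 0.2},
  {"delta_pos": [0.0038,-0.0043,0.1508],"turn": [0,0.0003,0.0105],"fingers": 0.2},
  {"delta_pos": [0.0038,-0.0043,0.1508],"turn": [0,0.0003,0.0105],"fingers": 0.65},
  {"delta_pos": [0.0038,-0.0043,0.1508],"turn": [0,0.0003,0.0105],"fingers": 0.75},
  {"delta_pos": [0.0038,-0.0043,0.1508],"turn": [0,0.0003,0.0105],"fingers": 0.75},
  {"delta_pos": [0.0038,-0.0043,0.1508],"turn": [0,0.0003,0.0105],"fingers": 0.75},
])

```text
clock: 9.32
position: [0.5809, 0.3199, 0.0206]
ee_rot: [0.927, 0.375, 0.001, -0.0]
ft_force: [-0.3, 0.0, 6.2]
grip_width: 0.388
grasp_force: 41.1
```

```bash
python3 go.py .4985 -.351 .10 172
```

```text
delta [-0.5259, 0.4244, -0.0809] turn [0.0012, -0.0028, -0.6614] dyaw 37.9 rows 10.9 q1,q7 [-0.77 -1.25] t 9.325 z [0.5809 0.3199 0.0206] tilt [0.0023 0.0019] w 0.388
```

Scaled: -0.5259 m / 0.6 = -0.8765, -0.08 m / 0.6 = -0.1333, -0.661 rad / 3.1416 = -0.2104.

move_arm([
  {"delta_pos": [0,0,-0.0667],"turn": [0,0,0],"fingers": 0.75},
  {"delta_pos": [0,0,-0.1333],"turn": [0,0,0],"fingers": 0.75},
  {"delta_pos": [-0.8765,0.7073,-0.135],"turn": [0,0,-0.2104],"fingers": 0.75},
  {"delta_pos": [-0.8765,0.7073,-0.135],"turn": [0,0,-0.2104],"fingers": 0.75},
  {"delta_pos": [-0.8765,0.7073,-0.135],"turn": [0,0,-0.2104],"fingers": 0.75},
  {"delta_pos": [-0.8765,0.7073,-0.135],"turn": [0,0,-0.2104],"fingers": 0.75},
  {"delta_pos": [-0.8765,0.7073,-0.135],"turn": [0,0,-0.2104],"fingers": 0.75},
  {"delta_pos": [-0.8765,0.7073,-0.135],"turn": [0,0,-0.2104],"fingers": 0.75},
  {"delta_pos": [-0.8765,0.7073,-0.135],"turn": [0,0,-0.2104],"fingers": 0.75},
  {"delta_pos": [-0.8765,0.7073,-0.135],"turn": [0,0,-0.2104],"fingers": 0.75},
  {"delta_pos": [-0.8765,0.7073,-0.135],"turn": [0,0,-0.2104],"fingers": 0.75},
  {"delta_pos": [-0.8765,0.7073,-0.135],"turn": [0,0,-0.2104],"fingers": 0.75},
])

```text
clock: 10.82
position: [0.5038, -0.3027, 0.1001]
ee_rot: [0.755, 0.656, 0.001, 0.0]
ft_force: [0.9, -0.0, -0.4]
grip_width: 0.386
grasp_force: 40.4
```

```bash
python3 go.py .4985 -.349 .10 172
```

```text
delta [-0.0465, 0.0012, 0.0] turn [0.0014, -0.001, 0.0001] dyaw -0.0 rows 0.7 q1,q7 [0.1  0.47] t 10.825 z [ 0.5038 -0.3027  0.1001] tilt [0.0015 0.0008] w 0.386
```

Scaled: -0.045 m / 0.6 = -0.075, 0.0012 m / 0.6 = 0.002.

move_arm([
  {"delta_pos": [-0.075,0.002,0],"turn": [0,0,0],"fingers": 0.75},
  {"delta_pos": [-0.075,0.002,0],"turn": [0,0,0],"fingers": 0.75},
  {"delta_pos": [-0.075,0.002,0],"turn": [0,0,0],"fingers": 0.75},
])

```text
clock: 11.2
position: [0.4992, -0.345, 0.0995]
ee_rot: [0.755, 0.656, 0.001, -0.0]
ft_force: [0.1, -0.2, 0.2]
grip_width: 0.386
grasp_force: 40.4
```

```bash
python3 go.py .4985 -.349 .0275 172;python3 chk.py pics/w5.png
```

```text
delta [-0.0041, -0.0001, 0.072] turn [0.0004, -0.0016, -0.0001] dyaw 0.0 rows 1.2 q1,q7 [0.17 0.55] t 11.2 z [ 0.4992 -0.345   0.0995] tilt [0.0007 0.0015] w 0.386
[ 0.49917326 -0.3450279   0.0994871 ] 0.3858931310350736 40.38651645183563
```

View pics/w5.png

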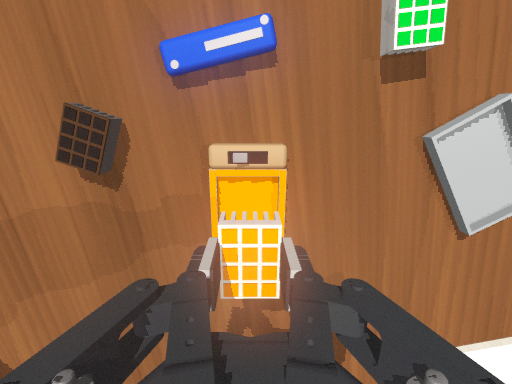

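The amber module is held level at (250,260), in line with the amber lamp. Lowering it.

Scaled: 0.0725 m / 0.6 = 0.1208, 0.072 m / 0.6 = 0.12.

move_arm([
  {"delta_pos": [-0.0067,0,0.0417],"turn": [0,0,0],"fingers": 0.75},
  {"delta_pos": [-0.0067,0,0.075],"turn": [0,0,0],"fingers": 0.75},
  {"delta_pos": [-0.0067,0,0.095],"turn": [0,0,0],"fingers": 0.75},
  {"delta_pos": [-0.0067,0,0.1083],"turn": [0,0,0],"fingers": 0.75},
  {"delta_pos": [-0.0067,0,0.115],"turn": [0,0,0],"fingers": 0.75},
  {"delta_pos": [-0.0067,0,0.1183],"turn": [0,0,0],"fingers": 0.75},
  {"delta_pos": [-0.0067,0,0.12],"turn": [0,0,0],"fingers": 0.75},
  {"delta_pos": [-0.0067,0,0.1208],"turn": [0,0,0],"fingers": 0.75},
  {"delta_pos": [-0.0067,0,0.1208],"turn": [0,0,0],"fingers": 0.75},
])

```text
clock: 12.38
position: [0.4986, -0.3497, 0.0273]
ee_rot: [0.755, 0.656, 0.001, 0.0]
ft_force: [-1.0, -0.1, -1.1]
grip_width: 0.385
grasp_force: 40.4
```

Scaled: 0.001 m / 0.6 = 0.0017, 0.0005 m / 0.6 = 0.0008.

move_arm([
  {"delta_pos": [0,0,0.0008],"turn": [0,0,0],"fingers": 0.75},
  {"delta_pos": [0,0,0.0017],"turn": [0,0,0],"fingers": 0.75},
  {"delta_pos": [0,0,0.0017],"turn": [0,0,0],"fingers": 0.75},
])

```text
clock: 12.75
position: [0.4986, -0.3497, 0.0265]
ee_rot: [0.755, 0.656, 0.001, -0.0]
ft_force: [-1.2, 1.6, 4.9]
grip_width: 0.387
grasp_force: 40.9
```

Contact at 4.9 N. Releasing and lifting.

Scaled: -0.083 m / 0.6 = -0.1383, -0.05 m / 0.6 = -0.0833.

move_arm([
  {"delta_pos": [0,0,0],"turn": [0,0,0],"fingers": 0.55},
  {"delta_pos": [0,0,0],"turn": [0,0,0],"fingers": 0.45},
  {"delta_pos": [0,0,0],"turn": [0,0,0],"fingers": 0.35},
  {"delta_pos": [0,0,0],"turn": [0,0,0],"fingers": 0.35},
  {"delta_pos": [0,0,-0.0333],"turn": [0,0,0],"fingers": 0.35},
  {"delta_pos": [0,0,-0.0833],"turn": [0,0,0],"fingers": 0.3},
  {"delta_pos": [0,0,-0.1383],"turn": [0,0,0],"fingers": 0.2},
  {"delta_pos": [0,0,-0.1383],"turn": [0,0,0],"fingers": 0.2},
  {"delta_pos": [0,0,-0.1383],"turn": [0,0,0],"fingers": 0.2},
])

```text
clock: 13.88
position: [0.4985, -0.3496, 0.1097]
ee_rot: [0.755, 0.656, 0.001, 0.0]
ft_force: [-0.6, -0.0, -0.2]
grip_width: 0.8
grasp_force: 0.0
```

```bash
python3 chk.py pics/w6.png; python3 meas.py _ .4985 -.351 .021; python3 go.py .6332 -.2188 .11 -2.6
```

```text
[ 0.49850834 -0.34961284  0.10971088] 0.7998249970224468 0.0
[ 498.3 -351.6   34.    46.5   82.2] 2105 [0.02593274 0.02756387 0.02892204]
delta [0.1482, 0.1155, -0.0008] turn [0.0002, -0.0012, -0.0945] dyaw 5.4 rows 3.0 q1,q7 [0.17 0.56] t 13.925 z [ 0.4982 -0.3494  0.109 ] tilt [0.0003 0.0011] w 0.799
```

Amber is seated at (498,-352), yaw 82°, top 28 mm. Next is green.

Scaled: 0.148 m / 0.6 = 0.2467, 0.1155 m / 0.6 = 0.1925, -0.094 rad / 3.1416 = -0.0299.

move_arm([
  {"delta_pos": [0.2467,0.1925,0],"turn": [0,0,-0.0299],"fingers": 0.2},
  {"delta_pos": [0.2467,0.1925,0],"turn": [0,0,-0.0299],"fingers": 0.2},
  {"delta_pos": [0.2467,0.1925,0],"turn": [0,0,-0.0299],"fingers": 0.2},
  {"delta_pos": [0.2467,0.1925,0],"turn": [0,0,-0.0299],"fingers": 0.2},
  {"delta_pos": [0.2467,0.1925,0],"turn": [0,0,-0.0299],"fingers": 0.2},
  {"delta_pos": [0.2467,0.1925,0],"turn": [0,0,-0.0299],"fingers": 0.2},
])

```text
clock: 14.68
position: [0.6323, -0.2209, 0.1091]
ee_rot: [0.724, 0.69, -0.0, -0.0]
ft_force: [-0.7, -1.0, -0.1]
grip_width: 0.796
grasp_force: 0.0
```

```bash
python3 chk.py pics/w7.png; python3 meas.py _ .6332 -.2188 .015; python3 go.py .6332 -.2188 .0185 -2.6
```

```text
[ 0.63231975 -0.22085449  0.10907574] 0.7961655240485136 0.0
[ 632.7 -218.5   33.5   46.8   88.1] 2048 [0.01994101 0.02159264 0.02294566]
delta [0.002, 0.0006, 0.0908] turn [0.0001, -0.0004, -0.0029] dyaw 0.2 rows 1.5 q1,q7 [-0.01  0.37] t 14.725 z [ 0.6325 -0.2208  0.1093] tilt [0.0001 0.0004] w 0.8
```

Scaled: 0.0908 m / 0.6 = 0.1513, 0.08 m / 0.6 = 0.1333, -0.015 rad / 3.1416 = -0.0048.

move_arm([
  {"delta_pos": [0.0017,0.0005,0.05],"turn": [0,0,-0.0048],"fingers": 0.2},
  {"delta_pos": [0.0017,0.0005,0.1],"turn": [0,0,-0.0048],"fingers": 0.2},
  {"delta_pos": [0.0017,0.0005,0.1333],"turn": [0,0,-0.0048],"fingers": 0.2},
  {"delta_pos": [0.0017,0.0005,0.1513],"turn": [0,0,-0.0048],"fingers": 0.2},
  {"delta_pos": [0.0017,0.0005,0.1513],"turn": [0,0,-0.0048],"fingers": 0.2},
  {"delta_pos": [0.0017,0.0005,0.1513],"turn": [0,0,-0.0048],"fingers": 0.65},
  {"delta_pos": [0.0017,0.0005,0.1513],"turn": [0,0,-0.0048],"fingers": 0.75},
  {"delta_pos": [0.0017,0.0005,0.1513],"turn": [0,0,-0.0048],"fingers": 0.75},
  {"delta_pos": [0.0017,0.0005,0.1513],"turn": [0,0,-0.0048],"fingers": 0.75},
])

```text
clock: 15.85
position: [0.6346, -0.2184, 0.0198]
ee_rot: [0.718, 0.696, 0.001, 0.001]
ft_force: [0.2, 0.0, 6.0]
grip_width: 0.387
grasp_force: 41.5
```

```bash
python3 go.py .641 .1255 .10 -12.3
```

```text
delta [0.344, -0.0041, -0.0801] turn [0.0025, -0.0007, 0.1837] dyaw -10.5 rows 5.7 q1,q7 [0.01 0.4 ] t 15.85 z [ 0.6346 -0.2184  0.0198] tilt [0.0026 0.0004] w 0.387
```

Scaled: 0.344 m / 0.6 = 0.5733, -0.08 m / 0.6 = -0.1333, 0.184 rad / 3.1416 = 0.0586.

move_arm([
  {"delta_pos": [0,0,-0.0667],"turn": [0,0,0],"fingers": 0.75},
  {"delta_pos": [0,0,-0.1333],"turn": [0,0,0],"fingers": 0.75},
  {"delta_pos": [0.5733,-0.0067,-0.1333],"turn": [0,0,0.0586],"fingers": 0.75},
  {"delta_pos": [0.5733,-0.0067,-0.1333],"turn": [0,0,0.0586],"fingers": 0.75},
  {"delta_pos": [0.5733,-0.0067,-0.1333],"turn": [0,0,0.0586],"fingers": 0.75},
  {"delta_pos": [0.5733,-0.0067,-0.1333],"turn": [0,0,0.0586],"fingers": 0.75},
  {"delta_pos": [0.5733,-0.0067,-0.1333],"turn": [0,0,0.0586],"fingers": 0.75},
  {"delta_pos": [0.5733,-0.0067,-0.1333],"turn": [0,0,0.0586],"fingers": 0.75},
  {"delta_pos": [0.5733,-0.0067,-0.1333],"turn": [0,0,0.0586],"fingers": 0.75},
  {"delta_pos": [0.5733,-0.0067,-0.1333],"turn": [0,0,0.0586],"fingers": 0.75},
  {"delta_pos": [0.5733,-0.0067,-0.1333],"turn": [0,0,0.0586],"fingers": 0.75},
  {"delta_pos": [0.5733,-0.0067,-0.1333],"turn": [0,0,0.0586],"fingers": 0.75},
])

```text
clock: 17.35
position: [0.6406, 0.1245, 0.0989]
ee_rot: [0.779, 0.627, 0.0, 0.0]
ft_force: [0.1, -0.2, -0.1]
grip_width: 0.39
grasp_force: 40.8
```

```bash
python3 go.py .641 .1255 .0265 -12.3;python3 chk.py pics/w8.png
```

```text
delta [0.001, 0.0001, 0.0724] turn [0.0007, -0.0007, -0.002] dyaw 0.1 rows 1.2 q1,q7 [-0.51 -0.35] t 17.35 z [0.6406 0.1245 0.0989] tilt [0.0008 0.0006] w 0.39
[0.640622   0.1245121  0.09893161] 0.38977074187609584 40.78140377998352
```

View pics/w8.png

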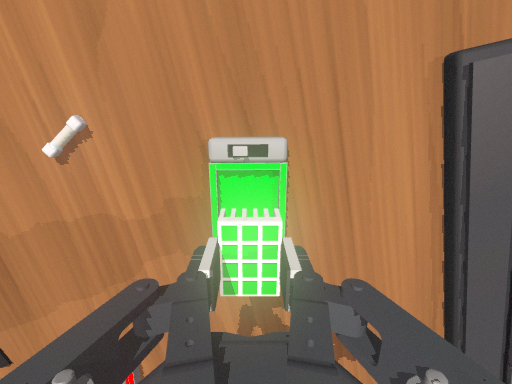

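The green module at (250,258) is in line with the green lamp. Lowering it.

Scaled: 0.0725 m / 0.6 = 0.1208, 0.072 m / 0.6 = 0.12.

move_arm([
  {"delta_pos": [0.0008,0,0.0417],"turn": [0,0,0],"fingers": 0.75},
  {"delta_pos": [0.0008,0,0.075],"turn": [0,0,0],"fingers": 0.75},
  {"delta_pos": [0.0008,0,0.095],"turn": [0,0,0],"fingers": 0.75},
  {"delta_pos": [0.0008,0,0.1083],"turn": [0,0,0],"fingers": 0.75},
  {"delta_pos": [0.0008,0,0.115],"turn": [0,0,0],"fingers": 0.75},
  {"delta_pos": [0.0008,0,0.1183],"turn": [0,0,0],"fingers": 0.75},
  {"delta_pos": [0.0008,0,0.12],"turn": [0,0,0],"fingers": 0.75},
  {"delta_pos": [0.0008,0,0.1208],"turn": [0,0,0],"fingers": 0.75},
  {"delta_pos": [0.0008,0,0.1208],"turn": [0,0,0],"fingers": 0.75},
])

```text
clock: 18.52
position: [0.6407, 0.1263, 0.0265]
ee_rot: [0.779, 0.627, 0.001, -0.0]
ft_force: [0.7, 0.3, -0.4]
grip_width: 0.385
grasp_force: 40.8
```

Scaled: 0.0008 m / 0.6 = 0.0013, 0.0004 m / 0.6 = 0.0007.

move_arm([
  {"delta_pos": [0,0,0.0007],"turn": [0,0,0],"fingers": 0.75},
  {"delta_pos": [0,0,0.0013],"turn": [0,0,0],"fingers": 0.75},
  {"delta_pos": [0,0,0.0013],"turn": [0,0,0],"fingers": 0.75},
])

```text
clock: 18.9
position: [0.6407, 0.1263, 0.0258]
ee_rot: [0.779, 0.627, 0.001, -0.0]
ft_force: [-0.7, 0.3, 2.4]
grip_width: 0.386
grasp_force: 41.1
```

Scaled: -0.083 m / 0.6 = -0.1383, -0.05 m / 0.6 = -0.0833.

move_arm([
  {"delta_pos": [0,0,0.0003],"turn": [0,0,0],"fingers": 0.55},
  {"delta_pos": [0,0,0],"turn": [0,0,0],"fingers": 0.45},
  {"delta_pos": [0,0,0],"turn": [0,0,0],"fingers": 0.35},
  {"delta_pos": [0,0,0],"turn": [0,0,0],"fingers": 0.35},
  {"delta_pos": [0,0,-0.0333],"turn": [0,0,0],"fingers": 0.35},
  {"delta_pos": [0,0,-0.0833],"turn": [0,0,0],"fingers": 0.3},
  {"delta_pos": [0,0,-0.1383],"turn": [0,0,0],"fingers": 0.2},
  {"delta_pos": [0,0,-0.1383],"turn": [0,0,0],"fingers": 0.2},
  {"delta_pos": [0,0,-0.1383],"turn": [0,0,0],"fingers": 0.2},
])

```text
clock: 20.02
position: [0.6406, 0.1263, 0.1091]
ee_rot: [0.779, 0.627, 0.001, -0.0]
ft_force: [0.0, 0.1, -0.7]
grip_width: 0.804
grasp_force: 0.0
```

```bash
python3 chk.py pics/w9.png; python3 meas.py _ .641 .1255 .021; python3 go.py .6132 -.0694 .11 -31.1
```

```text
[0.64057371 0.12627014 0.1091179 ] 0.8036108032106143 0.0
[640.9 126.6  34.1  46.   77.9] 2129 [0.02592331 0.02761922 0.02894121]
delta [-0.1968, 0.0153, -0.0018] turn [-0.0001, -0.0007, 0.3279] dyaw -18.8 rows 3.2 q1,q7 [-0.51 -0.35] t 20.075 z [0.6402 0.1262 0.1084] tilt [0.0001 0.0007] w 0.801
```

Green is seated at (641,127), yaw 78°, top 28 mm. Next is white.

Scaled: -0.197 m / 0.6 = -0.3283, 0.0153 m / 0.6 = 0.0255, 0.328 rad / 3.1416 = 0.1044.

move_arm([
  {"delta_pos": [-0.3283,0.0255,-0.0017],"turn": [0,0,0.1044],"fingers": 0.2},
  {"delta_pos": [-0.3283,0.0255,-0.0017],"turn": [0,0,0.1044],"fingers": 0.2},
  {"delta_pos": [-0.3283,0.0255,-0.0017],"turn": [0,0,0.1044],"fingers": 0.2},
  {"delta_pos": [-0.3283,0.0255,-0.0017],"turn": [0,0,0.1044],"fingers": 0.2},
  {"delta_pos": [-0.3283,0.0255,-0.0017],"turn": [0,0,0.1044],"fingers": 0.2},
  {"delta_pos": [-0.3283,0.0255,-0.0017],"turn": [0,0,0.1044],"fingers": 0.2},
  {"delta_pos": [-0.3283,0.0255,-0.0017],"turn": [0,0,0.1044],"fingers": 0.2},
])

```text
clock: 20.95
position: [0.6137, -0.0677, 0.1091]
ee_rot: [0.87, 0.493, 0.0, -0.0]
ft_force: [0.4, 0.8, 0.3]
grip_width: 0.801
grasp_force: 0.0
```

```bash
python3 chk.py pics/w10.png; python3 meas.py _ .6132 -.0694 .015; python3 go.py .6132 -.0694 .0185 -31.1
```

```text
[ 0.61370988 -0.06766075  0.10909556] 0.8007952318903134 0.0
[612.7 -68.4  34.1  46.6  58.9] 2028 [0.01996079 0.02161592 0.02296172]
delta [-0.0015, 0.0003, 0.0906] turn [-0.0002, -0.0012, 0.002] dyaw -0.1 rows 1.5 q1,q7 [-0.32 -0.34] t 21.0 z [ 0.6137 -0.068   0.1091] tilt [0.0004 0.0011] w 0.803
```

move_arm([
  {"delta_pos": [-0.0008,0,0.05],"turn": [0,0,0],"fingers": 0.2},
  {"delta_pos": [-0.0008,0,0.1],"turn": [0,0,0],"fingers": 0.2},
  {"delta_pos": [-0.0008,0,0.1333],"turn": [0,0,0],"fingers": 0.2},
  {"delta_pos": [-0.0008,0,0.151],"turn": [0,0,0],"fingers": 0.2},
  {"delta_pos": [-0.0008,0,0.151],"turn": [0,0,0],"fingers": 0.2},
  {"delta_pos": [-0.0008,0,0.151],"turn": [0,0,0],"fingers": 0.65},
  {"delta_pos": [-0.0008,0,0.151],"turn": [0,0,0],"fingers": 0.75},
  {"delta_pos": [-0.0008,0,0.151],"turn": [0,0,0],"fingers": 0.75},
  {"delta_pos": [-0.0008,0,0.151],"turn": [0,0,0],"fingers": 0.75},
])

```text
clock: 22.12
position: [0.6141, -0.07, 0.0199]
ee_rot: [0.871, 0.492, 0.001, 0.0]
ft_force: [-0.7, 0.3, 6.0]
grip_width: 0.386
grasp_force: 41.1
```

```bash
python3 go.py .404 .315 .10 34
```

```text
delta [0.2212, -0.3787, -0.0803] turn [0.0027, -0.0009, -1.1365] dyaw 65.1 rows 7.1 q1,q7 [-0.29 -0.3 ] t 22.125 z [ 0.6141 -0.07    0.0199] tilt [0.0026 0.0009] w 0.386
```

Scaled: -0.379 m / 0.6 = -0.6317, 0.221 m / 0.6 = 0.3683, -1.137 rad / 3.1416 = -0.3619.

move_arm([
  {"delta_pos": [0,0,-0.0667],"turn": [0,0,0],"fingers": 0.75},
  {"delta_pos": [0,0,-0.1333],"turn": [0,0,0],"fingers": 0.75},
  {"delta_pos": [0.3683,-0.6317,-0.1333],"turn": [0,0,-0.3619],"fingers": 0.75},
  {"delta_pos": [0.3683,-0.6317,-0.1333],"turn": [0,0,-0.3619],"fingers": 0.75},
  {"delta_pos": [0.3683,-0.6317,-0.1333],"turn": [0,0,-0.3619],"fingers": 0.75},
  {"delta_pos": [0.3683,-0.6317,-0.1333],"turn": [0,0,-0.3619],"fingers": 0.75},
  {"delta_pos": [0.3683,-0.6317,-0.1333],"turn": [0,0,-0.3619],"fingers": 0.75},
  {"delta_pos": [0.3683,-0.6317,-0.1333],"turn": [0,0,-0.3619],"fingers": 0.75},
  {"delta_pos": [0.3683,-0.6317,-0.1333],"turn": [0,0,-0.3619],"fingers": 0.75},
  {"delta_pos": [0.3683,-0.6317,-0.1333],"turn": [0,0,-0.3619],"fingers": 0.75},
  {"delta_pos": [0.3683,-0.6317,-0.1333],"turn": [0,0,-0.3619],"fingers": 0.75},
  {"delta_pos": [0.3683,-0.6317,-0.1333],"turn": [0,0,-0.3619],"fingers": 0.75},
])

```text
clock: 23.62
position: [0.4038, 0.3137, 0.0989]
ee_rot: [0.47, 0.882, 0.0, 0.0]
ft_force: [-0.2, 0.3, -1.0]
grip_width: 0.387
grasp_force: 40.3
```

move_arm([
  {"delta_pos": [0,0,0],"turn": [0,0,0],"fingers": 0.75},
])

```text
clock: 23.75
position: [0.4037, 0.314, 0.0989]
ee_rot: [0.47, 0.883, 0.0, 0.0]
ft_force: [0.4, -0.3, -1.1]
grip_width: 0.386
grasp_force: 40.3
```

```bash
python3 go.py .404 .315 .0265 34;python3 chk.py pics/w11.png
```

```text
delta [0.0006, 0.0007, 0.0724] turn [0.0011, -0.0, -0.0016] dyaw 0.1 rows 1.2 q1,q7 [-0.81 -0.14] t 23.75 z [0.4037 0.314  0.0989] tilt [0.0009 0.0006] w 0.386
[0.40367712 0.31403406 0.09894906] 0.3863396177633975 40.31984210014343
```

View pics/w11.png

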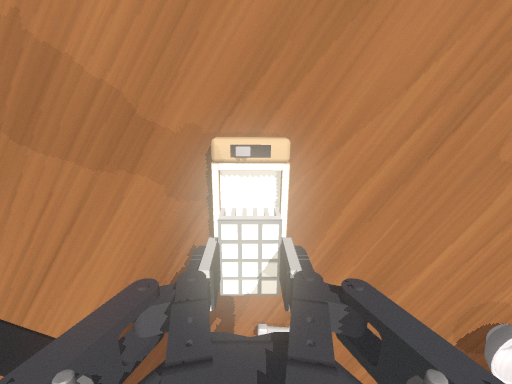

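The white module is in line with the white lamp. Lowering it.

Scaled: 0.0725 m / 0.6 = 0.1208, 0.0007 m / 0.6 = 0.0012.

move_arm([
  {"delta_pos": [0.0008,0.0012,0.0417],"turn": [0,0,0],"fingers": 0.75},
  {"delta_pos": [0.0008,0.0012,0.075],"turn": [0,0,0],"fingers": 0.75},
  {"delta_pos": [0.0008,0.0012,0.095],"turn": [0,0,0],"fingers": 0.75},
  {"delta_pos": [0.0008,0.0012,0.1083],"turn": [0,0,0],"fingers": 0.75},
  {"delta_pos": [0.0008,0.0012,0.115],"turn": [0,0,0],"fingers": 0.75},
  {"delta_pos": [0.0008,0.0012,0.1183],"turn": [0,0,0],"fingers": 0.75},
  {"delta_pos": [0.0008,0.0012,0.12],"turn": [0,0,0],"fingers": 0.75},
  {"delta_pos": [0.0008,0.0012,0.1208],"turn": [0,0,0],"fingers": 0.75},
  {"delta_pos": [0.0008,0.0012,0.1208],"turn": [0,0,0],"fingers": 0.75},
])

```text
clock: 24.92
position: [0.4034, 0.316, 0.0266]
ee_rot: [0.469, 0.883, 0.001, 0.0]
ft_force: [1.3, 0.3, 0.3]
grip_width: 0.387
grasp_force: 40.3
```

Scaled: 0.0008 m / 0.6 = 0.0013, 0.0004 m / 0.6 = 0.0007.

move_arm([
  {"delta_pos": [0,0,0.0007],"turn": [0,0,0],"fingers": 0.75},
  {"delta_pos": [0,0,0.0013],"turn": [0,0,0],"fingers": 0.75},
  {"delta_pos": [0,0,0.0013],"turn": [0,0,0],"fingers": 0.75},
])

```text
clock: 25.3
position: [0.4034, 0.316, 0.0258]
ee_rot: [0.469, 0.883, 0.001, 0.0]
ft_force: [-0.8, -1.5, 3.7]
grip_width: 0.381
grasp_force: 40.8
```

Scaled: -0.12 m / 0.6 = -0.2, -0.083 m / 0.6 = -0.1383.

move_arm([
  {"delta_pos": [0,0,0],"turn": [0,0,0],"fingers": 0.55},
  {"delta_pos": [0,0,0],"turn": [0,0,0],"fingers": 0.45},
  {"delta_pos": [0,0,0],"turn": [0,0,0],"fingers": 0.35},
  {"delta_pos": [0,0,0],"turn": [0,0,0],"fingers": 0.35},
  {"delta_pos": [0,0,-0.0333],"turn": [0,0,0],"fingers": 0.35},
  {"delta_pos": [0,0,-0.0833],"turn": [0,0,0],"fingers": 0.3},
  {"delta_pos": [0,0,-0.1383],"turn": [0,0,0],"fingers": 0.2},
  {"delta_pos": [0,0,-0.2],"turn": [0,0,0],"fingers": 0.1},
  {"delta_pos": [0,0,-0.2],"turn": [0,0,0],"fingers": 0.1},
  {"delta_pos": [0,0,-0.2],"turn": [0,0,0],"fingers": 0.1},
])

```text
clock: 26.55
position: [0.403, 0.3157, 0.1451]
ee_rot: [0.469, 0.883, 0.0, 0.0]
ft_force: [0.1, -0.0, -0.3]
grip_width: 0.896
grasp_force: 0.0
```

```bash
python3 chk.py pics/w12.png; python3 meas.py _ .404 .315 .021
python3 - <<'E'
from workcell import *
import cv2
c=camera("top")["color"][90:290,80:410,::-1];cv2.imwrite("pics/top1.png",cv2.resize(c,(792,480)))
E
```

```text
[0.40295799 0.31565207 0.14508474] 0.8964762524295186 0.0
[402.6 316.6  33.9  46.  -55.6] 1620 [0.0259669  0.02763133 0.02897749]
```

View pics/top1.png

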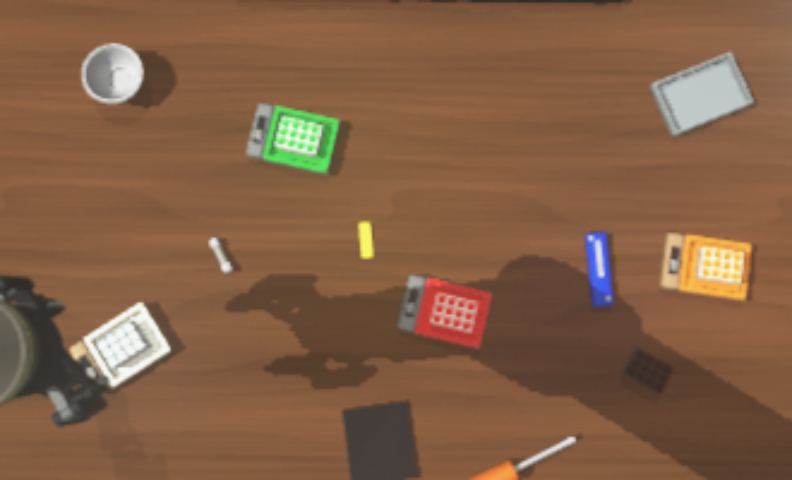

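All four modules are seated in their lamps: green (299,136), red (453,312), amber (722,265) and white (122,343). The knife (598,268) and the burnt module (649,371) haven't moved.

```bash
python3 -c "from workcell import hand_in;print(hand_in())"
```

```text
the job is handed in; nothing more can be done
None
```

All four good LED modules (red, amber, green, white) lie flat, LEDs up, in their matching lamp housings. I handed the job in after about 27 s on the robot's clock, with the knife and burnt module untouched.

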